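# Seat a specimen disc and hold the detector arm at its mark

## Task

Lay the round specimen disc fully down in the round pocket of the nest that matches it and let go of it; then push the lock button of the telescoping detector arm fully in and draw the arm out by its knob until its pointer lines up with the index line of that round nest, within 4 mm. The arm springs back if let go, so finish while holding it still at that mark, with the disc still seated. Leave the other specimens and everything else on the bench where they are.

Things in the scene. Friction and masses are not known exactly. Their poses are not given: they have to be found in the camera images.
- disc_center (a point): Centre (half-way up) of the round specimen disc: grey resin cylinder, 44 mm diameter, 18 mm thick, about 50 g, loose, lying flat on the bench with its polished metal face up. z axis up. Its place among the three specimens changes.
- square_center (a point): Centre of the square specimen (38 x 38 mm, 18 mm thick), loose; not to be used, leave it lying (within 25 mm).
- hexagon_center (a point): Centre of the hexagonal specimen (42 mm across flats, 18 mm thick), loose; not to be used, leave it lying.
- nest_round_seat (a point): Centre of the pocket floor of the round nest: a fixed aluminium block 66 x 66 mm, with a round pocket 47 mm in diameter and 7 mm deep (floor 29 mm, block top 36 mm above the bench), so a seated disc stands 11 mm proud (its centre 9 mm above this point). x axis: the way the detector arm extends; y axis: square to that, level, towards the ruler; z up. The two nests stand on the base of the gauge stand in the line of the arm, one behind the other, in either order.
- nest_round_mark (a point): Index line of the round nest: a thin dark line on a small tab at the nest's ruler side, 41.5 mm from the pocket's centre along y, in line with that centre; axes as nest_round_seat. The line runs along y.
- nest_square_seat (a point): Centre of the pocket floor of the square nest: a fixed block of the same outside size with a 41 mm square pocket, 7 mm deep, too small for the disc; stays empty. Axes as nest_round_seat.
- pointer (a point): Tip of the steel pointer that hangs from the side of the detector head, 54.5 mm from the arm's axis towards the ruler, 35 mm above the bench, a little above and just outside the index tabs; axes as nest_round_seat. It moves with the arm; it is in line (along x) with the knob's axis. Lined up = same x as nest_round_mark, in these axes. At the mark the head's underside (lens) stands 49 mm above the bench, clear of a seated disc, whose top is at 47 mm.
- knob (a point): Centre of the knob on top of the detector head: an upright black plastic cylinder, 26 mm diameter, 30 mm high (92 to 122 mm above the bench), on an 8 mm neck over the head (a grey block 44 x 44 mm, top at 87 mm). It is fixed to the head and does not turn. Pull it along the x axis of the pointer.
- gauge_arm (a joint): Extension of the telescoping arm, m: 0 home (start), up to 0.195. While locked it moves less than 2 mm. A return spring pulls it home with about 3.5 N at 0 and 8 N at 0.18.
- button_top (a point): Centre of the top of the lock button: an upright black cylinder, 22 mm diameter, on top of the white sleeve that the arm slides in (sleeve top at 88 mm), 80 mm behind the knob's home place; top 102 mm above the bench when out.
- lock_button (a joint): How far the lock button is in, m: 0 out (start, locked), 0.008 fully in. It moves down under about 4 N, has no return spring and stays where it was pushed; the arm is free from about 0.0065.
- reagent_bottle_mid (a point): Brown reagent bottle, 64 mm diameter, 150 mm high, loose; point on its axis 10 mm above its foot. Leave it alone.
- beaker_mid (a point): Glass beaker, 68 mm diameter, 85 mm high, loose; point on its axis 10 mm above its foot. Leave it alone.
- petri_dish_mid (a point): Open clear dish, 90 mm diameter, 16 mm high, loose, off the free end of the gauge stand; point on its axis. Leave it alone.
- brush_mid (a point): Brush about 160 mm long, lying on the bench, loose. Leave it alone.
There are look-alikes about, which are no part of the job. What is shaped like the part that bears disc_center but orange is not meant.

How it is judged (in metres and radians):
On the way, in this order (a step that is already met when the one before it is completed fails the run):
1. the disc lies seated in the round nest, let go of, with the arm still home (horizontal distance between disc_center and nest_round_seat below 0.004 m and z of disc_center in the frame of nest_round_seat below 0.0112 m and angle between disc_center's own z axis and vertical below 0.08 rad and contact force between the fingers and disc below 0.2 N and value of joint gauge_arm below 0.01 m), for 0.2 s.
2. the lock button is pushed in while the arm is still home (value of joint lock_button above 0.0065 m and value of joint gauge_arm below 0.02 m), for 0.05 s.
At the end, for the whole second after the job is handed in: The disc lies flat on the floor of the round pocket (centre within 4 mm, at most 2 mm high, tilt under 0.08 rad), untouched; the lock button is in; the fingers hold the arm still (over 2 N) with its pointer within 4 mm of the round nest's index line along the arm (horizontal distance between disc_center and nest_round_seat below 0.004 m and z of disc_center in the frame of nest_round_seat below 0.0112 m and angle between disc_center's own z axis and vertical below 0.08 rad and x of pointer in the frame of nest_round_mark between -0.004 and 0.004 m and velocity of joint gauge_arm between -0.01 and 0.01 m/s and contact force between the fingers and gauge_arm above 2 N and contact force between the fingers and disc below 0.2 N and value of joint lock_button above 0.0065 m); the arm keeps its last pose, push and grip.
It fails at once if another specimen or a bystander is moved by more than 25 mm (distance of any of square_center, hexagon_center, reagent_bottle_mid, beaker_mid, petri_dish_mid, brush_mid from where it was at the start of the episode above 0.025 m).
It also fails if it takes over 64 s, if anything falls off the work surface, if the arm or the gripper's body presses on something with over 40 N, if the wrist force passes 120 N, or if a joint passes its speed limit or range.

## Robot

A 6-joint arm with a two-finger parallel gripper is mounted at the origin on the work surface. World frame = base frame: x ahead of the robot, y to its left, z up, the work surface at z = 0. Lengths are in mm, angles in rad, forces in N, time in s.
With the tool pointing down it reaches from about 275 to 1000 mm from the base axis. Payload 8.4 kg.
Tool frame: the origin (TCP) lies on the centre line of the jaws, within the pads' length; the fingertips stand r.tip_reach ahead of it and the grasp point (between the pads) lies 11 mm behind it (r.tip_reach is the distance from the TCP to the fingertips, in mm); z points along the fingers, y is the line along which they close (so a half turn about z gives the same grasp; the last joint's range is limited). The gripper opens to 85 mm and grips with 20 to 120 N. Pads are 22 mm wide; open, the fingers measure 114 mm over their backs; the gripper's body (76 mm by 85 mm) begins 54 mm behind the grasp point. The pads swing forward as they close: fully open they stand 13 mm farther back than shut.
Start: joints at [-1.234, 0.353, 1.633, -0, 1.155, -0.002], TCP at [207.721, -589.474, 239.281] pointing down, gripper open.
Joint ranges: [-2.63, 2.63], [-0.92, 2.1], [0.06, 2.66], [-1.3, 4.44], [0, 2.69], [-3.02, 3.02]. Speed limits (rad/s): [2.22, 2.22, 2.79, 3.14, 3.14, 3.14].

## Interface

Orientations are given as [roll, pitch, yaw] about the fixed x, y, z axes, in that order (R = Rz(yaw) Ry(pitch) Rx(roll)).
In Python, from rig import r gives the robot as it stands.
- The arm moves only by the tool carry_out, never from a script. Its argument "targets" is a list of rows, each an object with "dp": the shift along the tool's x, y, z in mm, a list of three; "yaw": the turn about the tool's z in degrees. A call has 1 to 12 rows; each row is the pose to reach, as a shift and turn from the pose commanded when the call began, along the tool's axes at that moment; what a row does not reach only later rows make up. A row lasts 1/8 s, in which the tool goes at most 62.5 mm and 10.7 degrees, less where a joint would pass 70% of its speed; a pose out of reach is approached as far as the arm can. A call with a gripper value outside its range is refused whole. "fingers" is the opening, from -1 (shut) to 1 (fully open), so that 0 is half open, set as the call begins (left out, the last holds). The fingers move at their own pace and stop on an object; "grip_force" is the grip in N (left out, the last holds). Time passes only in rows, so rows that repeat a pose let the fingers close. It gives the time, the measured TCP pose, the force, the opening and the grip force at its end, in the units of the state.
- r.sense(): the state, without advancing time (a new reading comes with each control period).
- r.grab_frame(name): name is "scene" or "side" or "wrist"; returns the picture (400x640x3 uint8, red, green, blue); there is no depth.
- r.get_calibration(name): a dict with "fx", "fy", "cx", "cy" (pixels), "dist_coeffs" ([k1, k2, p1, p2, k3] as OpenCV has them; the pictures are not rectified), "rvec" (rotation vector, rad) and "tvec" (3), from world to camera coordinates, as OpenCV has them. Camera axes: x right, y down, z forward; pixel columns grow to the right and rows downward; lengths in mm; the calibration is good to about 2 mm. A picture is of the moment at which its call begins: read the wrist's pose just before it. get_calibration takes no time and is no camera call; for the wrist camera it gives the pose at the moment of the call.
- r.sign_off(): hands the job in; it is judged then, once.
The state is a dict: "clock": time; "qpos": joint angles; "qvel": joint speeds; "joint_efforts": joint torques, N m; "eef_pos": TCP position; "tcp_rot": TCP orientation; "contact_force": force on the tool from outside, world axes, zero at the start; "wrist_torque": the same for the moment, N m; "opening": opening from 0.0 (shut) to 1.0 (fully open); "grasp_force": force on a finger pad.
Only numpy, scipy, OpenCV 4.12 (cv2) and the standard library are available. Lean on these libraries where they do the work, as an engineer would, in place of code of your own. Each camera call takes 0.05 s, during which the arm holds its last target. There are 200 camera calls.

## Working session

There is one attempt and no reset: what is moved stays moved. The work goes in short steps, Python scripts to look and compute and a tool call to move; the robot and the scene stay as the last step left them, time stands still between calls to the robot, and variables do not carry over. Pictures are saved under pics/ and viewed, at most 10 in all, crops included, and the job is handed in when it is done.

Besides the shell and the picture viewer there is one more tool, called after "Call:" as name([rows], argument=value, ...), one row to a line, values as JSON. carry_out: Moves the arm, as the interface text tells. Its arguments: {"type":"object","properties":{"targets":{"type":"array","items":{"type":"object","properties":{"dp":{"type":"array","items":{"type":"number"}},"yaw":{"type":"number"}}}},"fingers":{"type":"number"},"grip_force":{"type":"number"}},"required":["targets"]}

```bash
mkdir -p pics; cat > h.py <<'E'
import numpy as np, cv2
from rig import r
def cam(n):
    c=r.get_calibration(n)
    K=np.array([[c['fx'],0,c['cx']],[0,c['fy'],c['cy']],[0,0,1]]);return K,np.array(c['dist_coeffs'],float),np.array(c['rvec'],float),np.array(c['tvec'],float)
def snap(n,f=None):
    C=cam(n);im=r.grab_frame(n)
    if f: cv2.imwrite('pics/'+f,im[:,:,::-1])
    return im,C
def back(C,uv,z):
    K,d,rv,t=C;R=cv2.Rodrigues(rv)[0]
    p=cv2.undistortPoints(np.array(uv,float).reshape(-1,1,2),K,d).reshape(-1,2)
    D=np.c_[p,np.ones(len(p))]@R; o=-R.T@t.ravel()
    return o+D*((z-o[2])/D[:,2])[:,None]
def proj(C,P):
    K,d,rv,t=C
    return cv2.projectPoints(np.array(P,float).reshape(-1,1,3),rv,t,K,d)[0].reshape(-1,2)
E
python3 - <<'E'
from h import *
a,_=snap('scene','scene.png');b,_=snap('side','side.png');snap('wrist','wrist.png')
s=r.sense();print(s,r.tip_reach)
for n in('scene','side','wrist'):
    K,d,rv,t=cam(n);print(n,K[0,0],-cv2.Rodrigues(rv)[0].T@t.ravel())
E
```

```text
{'clock': 0.15, 'qpos': array([-1.23446990e+00,  3.53533767e-01,  1.63394615e+00,  7.59166860e-06,
        1.15517545e+00, -2.39249376e-03]), 'qvel': array([ 8.67926612e-04, -2.98222504e-03, -4.16288376e-03, -8.45601152e-05,
       -8.06884946e-04,  8.50984369e-04]), 'joint_efforts': array([ 3.01489554e-04, -6.05636072e+01, -3.42337346e+01, -8.75487126e-05,
        6.07890761e-03, -5.26771714e-06]), 'eef_pos': array([ 207.5688567 , -589.16498772,  238.71354139]), 'tcp_rot': array([-3.14052996e+00, -9.48460448e-06,  3.38715843e-01]), 'contact_force': array([-0.16339187,  0.14156887,  0.73110444]), 'wrist_torque': array([-0.00986389, -0.00750625, -0.01277863]), 'grasp_force': 0.0, 'opening': 0.9982851383798833} 8.0
scene 397.0186229888903 [ 971.02749595 -234.27356895  861.99387773]
side 451.53345928819743 [ 49.1229654  854.55308286 774.56008179]
wrist 304.92234742820307 [ 285.37153237 -560.37691657  374.16490429]
```

View pics/scene.png

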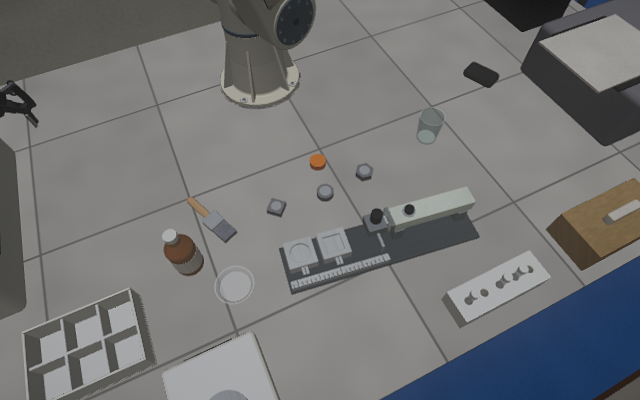

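View pics/side.png

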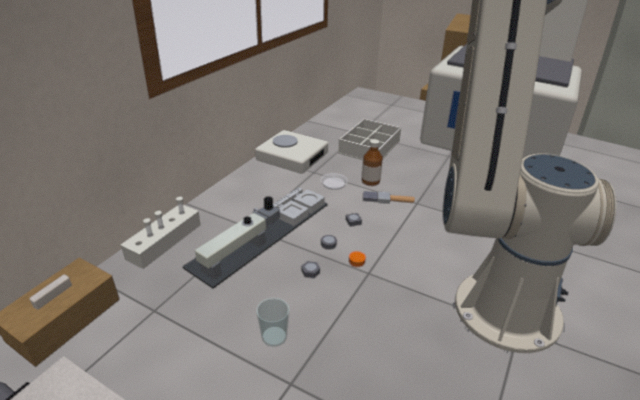

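Scene candidates for the disc are (277,207), (325,191), (364,171) and the orange look-alike (318,161). The nests are at (299,253) and (333,243), the knob at (376,216) and the button at (409,210). I'll check these in a close crop.

```bash
python3 - <<'E'
from h import *
a=cv2.imread('pics/scene.png')
cv2.imwrite('pics/c1.png',cv2.resize(a[145:300,250:490],(800,517),interpolation=cv2.INTER_CUBIC))
C=cam('scene')
print(back(C,[[277,205],[325,189],[364,169]],18)); print(back(C,[[376,212]],122),back(C,[[409,208]],102),back(C,[[299,253],[333,243]],36))
E
```

```text
[[ 464.97808649 -126.71234845   18.        ]
 [ 473.98939754    0.93651464   18.        ]
 [ 462.00422112  119.77059359   18.        ]]
[[635.67127953  44.93031221 122.        ]] [[649.30719371 123.14684644 102.        ]] [[ 614.5421907  -131.42556807   36.        ]
 [ 625.39411941  -51.27005832   36.        ]]
```

View pics/c1.png

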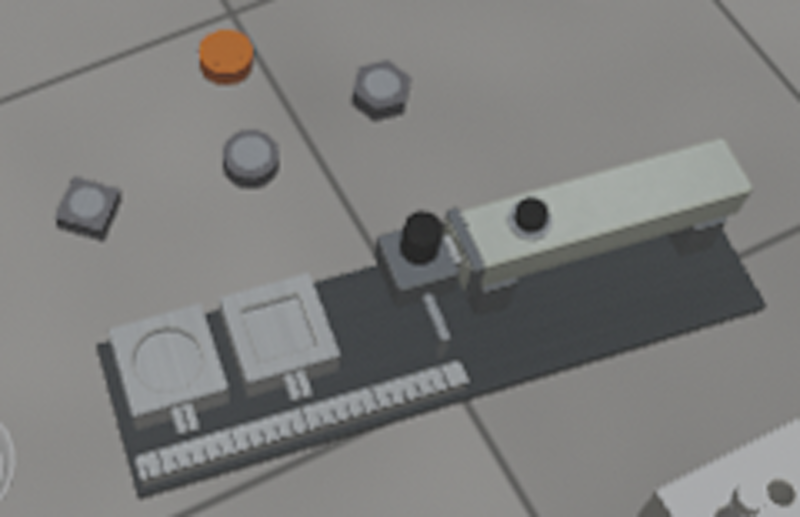

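The disc is the round grey one at (325,191), at about (474,1). The round nest is the far-end one at about (614,-131). Next I move above the work area to look with the wrist camera.

Call:
carry_out([
  {"dp": [40,-37,0],"yaw": 3},
  {"dp": [85,-78,0],"yaw": 8},
  {"dp": [128,-117,0],"yaw": 13},
  {"dp": [170,-156,0],"yaw": 18},
  {"dp": [213,-195,0],"yaw": 23},
  {"dp": [255,-234,0],"yaw": 28.5},
  {"dp": [298,-273,0],"yaw": 28.5},
  {"dp": [341,-312,0],"yaw": 28.5},
  {"dp": [383,-351,0],"yaw": 28.5},
  {"dp": [426,-390,0],"yaw": 28.5},
  {"dp": [426,-390,0],"yaw": 28.5},
  {"dp": [426,-390,0],"yaw": 28.5},
])

```text
clock: 1.65
eef_pos: [479.5, -80.0, 239.0]
tcp_rot: [3.141, 0.001, -0.157]
contact_force: [-1.2, -1.1, -0.8]
opening: 0.999
grasp_force: 0.0
```

```bash
python3 - <<'E'
from h import *
im,C=snap('wrist','w1.png');s=r.sense();print(s['eef_pos'],s['tcp_rot'],s['qpos'],s['contact_force'])
R=cv2.Rodrigues(C[2])[0];print(-R.T@C[3].ravel(),R[2])
np.save('C1.npy',np.array(C,dtype=object),allow_pickle=True)
E
```

```text
[479.33738421 -80.61918133 239.06220676] [ 3.14126589e+00  6.92929429e-04 -1.58772372e-01] [-1.69485188e-01  1.35786552e-01  1.92222683e+00 -3.78033592e-04
  1.08426869e+00  1.56026027e+00] [ 0.28640869 -0.87394729 -0.69578946]
[561.02666092 -91.68933395 374.37819189] [-0.31998959  0.05049318 -0.94607457]
```

View pics/w1.png

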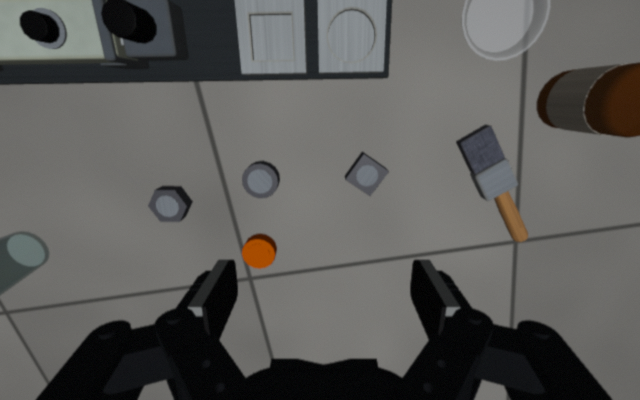

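The wrist view shows the disc at (261,180), the orange look-alike at (260,251), the hexagon at (170,204) and the square at (367,174). The round pocket is at (351,35), the knob at (127,20) and the button at (42,28).

```bash
python3 - <<'E'
from h import *
C=tuple(np.load('C1.npy',allow_pickle=True));C=tuple(np.array(c,float) for c in C)
a=cv2.imread('pics/w1.png');g=cv2.cvtColor(a,6)
# disc: bright face
p=g[150:210,235:290];m=(p>140).astype(np.uint8);print(np.percentile(p,[5,25,50,75,95]))
for th in(110,120,130,140,150):
    n,l,st,c=cv2.connectedComponentsWithStats((p>th).astype(np.uint8));
    print(th,[(st[i].tolist(),(c[i]+[235,150]).round(1).tolist()) for i in range(1,n) if 100<st[i][4]<1500])
big=cv2.resize(g,None,fx=4,fy=4,interpolation=cv2.INTER_CUBIC)
def hough(x0,y0,x1,y1,r0,r1):
    q=cv2.GaussianBlur(big[y0*4:y1*4,x0*4:x1*4],(0,0),3)
    h=cv2.HoughCircles(q,cv2.HOUGH_GRADIENT,1,20,param1=60,param2=15,minRadius=r0*4,maxRadius=r1*4)
    return None if h is None else [(round(u/4+x0,1),round(v/4+y0,1),round(w/4,1)) for u,v,w in h[0][:4]]
print(hough(235,150,290,210,10,22)); H=hough(315,0,390,75,19,28);print(H)
print('disc',back(C,[[262,180]],18),'pocket',[back(C,[h[:2]],36)[0].round(1) for h in H])
v=np.vstack([g[150:210,235:290]]);cv2.imwrite('pics/c2.png',np.hstack([cv2.resize(a[150:210,232:292],(500,500),interpolation=2),cv2.resize(a[0:80,312:360+32],(500,500),interpolation=2)[:, :300]]))
# expected radii
for P,z,R in(((474,0),18,22),((614,-132),36,23.5)):
    t=np.linspace(0,6.28,50);q=proj(C,np.c_[P[0]+R*np.cos(t),P[1]+R*np.sin(t),0*t+z]);print(np.ptp(q,0)/2,q.mean(0))
E
```

```text
[ 75. 111. 116. 120. 122.]
110 [([13, 20, 23, 23, 393], [259.2, 181.0])]
120 [([30, 0, 25, 60, 667], [281.7, 182.4])]
130 []
140 []
150 []
[(np.float32(261.1), np.float32(179.9), np.float32(18.8)), (np.float32(265.6), np.float32(177.6), np.float32(13.9))]
NoneTraceback (most recent call last):
  File "<stdin>", line 15, in <module>
TypeError: 'NoneType' object is not iterable
```

```bash
python3 - <<'E'
from h import *
C=tuple(np.array(c,float) for c in np.load('C1.npy',allow_pickle=True))
print(back(C,[[261.5,180]],18),back(C,[[351,35]],36))
s=r.sense();th=s['tcp_rot'][2];T=np.array([[np.cos(th),np.sin(th)],[np.sin(th),-np.cos(th)]])
print(s['eef_pos'],T.T@(back(C,[[261.5,180]],18)[0,:2]-s['eef_pos'][:2]))
E
```

```text
[[477.31077177  -2.57627886  18.        ]] [[ 612.65486244 -127.40243261   36.        ]]
[479.33738421 -80.61918133 239.06220676] [-14.34018394 -76.74086857]
```

Call:
carry_out([
  {"dp": [-7,-40,50]},
  {"dp": [-14,-76,100]},
  {"dp": [-14,-76,120]},
  {"dp": [-14,-76,120]},
  {"dp": [-14,-76,120]},
])

```text
schema error: expected keys dp, yaw
```

```bash
python3 - <<'E'
from h import *
s=r.sense();im,C=snap('wrist','w2.png');print(s['eef_pos'],s['tcp_rot'])
g=cv2.cvtColor(im,cv2.COLOR_RGB2GRAY)
t=np.linspace(0,2*np.pi,60,endpoint=False)
sc=[];bl=cv2.GaussianBlur(g,(0,0),1).astype(np.float32)
def ring(x,y,R,z):
    q=proj(C,np.c_[x+R*np.cos(t),y+R*np.sin(t),0*t+z]).astype(np.float32)
    return cv2.remap(bl,q[:,0].copy(),q[:,1].copy(),1).mean()
for x in np.arange(467,487,.5):
  for y in np.arange(-14,10,.5):
    sc.append((abs(ring(x,y,20.5,18)-ring(x,y,23.5,18)),x,y))
print(sorted(sc)[-5:])
x,y=sorted(sc)[-1][1:]
q=proj(C,np.c_[x+22*np.cos(t),y+22*np.sin(t),0*t+18])
o=im[:,:,::-1].copy();cv2.polylines(o,[np.round(q*8).astype(np.int32)],True,(0,0,255),1,shift=3)
cv2.imwrite('pics/w2o.png',o)
th=s['tcp_rot'][2];T=np.array([[np.cos(th),np.sin(th)],[np.sin(th),-np.cos(th)]])
print(T.T@(np.array([x,y])-s['eef_pos'][:2]))
E
```

```text
[479.33738421 -80.61918133 239.06220676] [ 3.14126589e+00  6.92929429e-04 -1.58772372e-01]
[(np.float32(29.3805), np.float64(479.5), np.float64(-2.5)), (np.float32(29.460854), np.float64(478.5), np.float64(-3.0)), (np.float32(29.529198), np.float64(478.5), np.float64(-2.5)), (np.float32(29.99437), np.float64(479.0), np.float64(-3.0)), (np.float32(30.083984), np.float64(479.0), np.float64(-2.5))]
[-12.68426277 -77.08326535]
```

View pics/w2o.png

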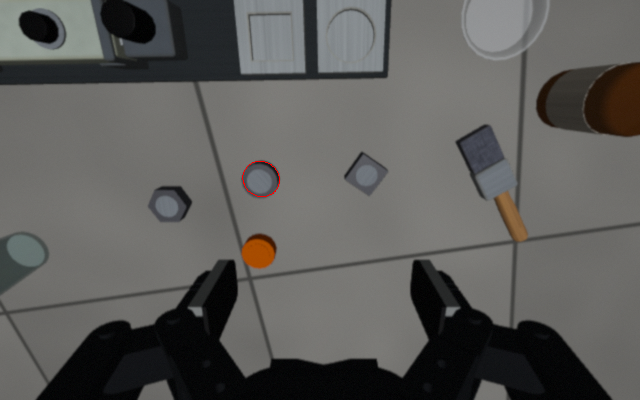

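That move was refused because each row needs a yaw, but the ring fit traces the disc well at (261,179), which gives (479,-2.5). I'll repeat the approach.

Call:
carry_out([
  {"dp": [-7,-40,50],"yaw": 0},
  {"dp": [-13,-77,100],"yaw": 0},
  {"dp": [-13,-77,120],"yaw": 0},
  {"dp": [-13,-77,120],"yaw": 0},
  {"dp": [-13,-77,120],"yaw": 0},
])

```text
clock: 2.38
eef_pos: [479.8, -3.0, 120.2]
tcp_rot: [-3.141, -0.001, -0.16]
contact_force: [-0.1, -1.4, 0.1]
opening: 1.001
grasp_force: 0.0
```

```bash
cat >> h.py <<'E'
t=np.linspace(0,2*np.pi,72,endpoint=False)
def fit(im,C,c0,R,z,w=10,step=.5,dr=1.5,arc=None):
    bl=cv2.GaussianBlur(cv2.cvtColor(im,cv2.COLOR_RGB2GRAY),(0,0),.8).astype(np.float32)
    tt=t if arc is None else arc
    def ring(x,y,R):
        q=proj(C,np.c_[x+R*np.cos(tt),y+R*np.sin(tt),0*tt+z]).astype(np.float32)
        return cv2.remap(bl,q[:,0].copy(),q[:,1].copy(),1).ravel()
    return sorted((float(np.median(abs(ring(x,y,R-dr)-ring(x,y,R+dr)))),float(x),float(y)) for x in np.arange(c0[0]-w,c0[0]+w,step) for y in np.arange(c0[1]-w,c0[1]+w,step))[-4:]
def tool(s,xy):
    th=s['tcp_rot'][2];T=np.array([[np.cos(th),np.sin(th)],[np.sin(th),-np.cos(th)]])
    return T.T@(np.array(xy)-s['eef_pos'][:2])
E
python3 - <<'E'
from h import *
s=r.sense();im,C=snap('wrist','w3.png');print(s['eef_pos'],s['tcp_rot'])
f=fit(im,C,(479,-2.5),22,18);print(f,tool(s,f[-1][1:]))
print(proj(C,[[479,-2.5,18]]))
E
```

```text
[479.83323932  -3.00036787 120.23009007] [-3.14149134e+00 -1.22449255e-03 -1.60276781e-01]
[(35.2626953125, 479.0, -0.5), (35.2958984375, 479.5, -1.0), (35.4287109375, 480.0, -1.0), (36.02734375, 479.0, -1.0)] [-1.14180141 -1.84175159]
[[324.63713261 202.29441848]]
```

Call:
carry_out([
  {"dp": [-1,-1,40],"yaw": 0},
  {"dp": [-1,-1,75],"yaw": 0},
  {"dp": [-1,-1,95],"yaw": 0},
  {"dp": [-1,-1,105],"yaw": 0},
  {"dp": [-1,-1,105],"yaw": 0},
  {"dp": [-1,-1,105],"yaw": 0},
])

```text
clock: 3.18
eef_pos: [479.2, -1.0, 15.3]
tcp_rot: [-3.141, -0.002, -0.159]
contact_force: [0.8, 0.0, 0.3]
opening: 1.003
grasp_force: 0.0
```

Call:
carry_out([
  {"dp": [0,0,0],"yaw": 0},
  {"dp": [0,0,0],"yaw": 0},
  {"dp": [0,0,0],"yaw": 0},
  {"dp": [0,0,0],"yaw": 0},
  {"dp": [0,0,0],"yaw": 0},
  {"dp": [0,0,0],"yaw": 0},
], fingers=-1, grip_force=30)

```text
clock: 3.92
eef_pos: [478.7, -0.8, 14.9]
tcp_rot: [-3.141, -0.001, -0.159]
contact_force: [-1.9, 0.0, 8.4]
opening: 0.5
grasp_force: 29.2
```

```bash
python3 - <<'E'
from h import *
print(r.sense()['opening'],r.sense()['grasp_force'],r.sense()['eef_pos'],r.tip_reach)
im,C=snap('side','s2.png')
u,v=proj(C,[[479,-2,20]])[0].astype(int);print(u,v)
a=im[v-45:v+30,u-50:u+50,::-1]
im,C=snap('wrist','w4.png')
cv2.imwrite('pics/c4.png',np.hstack([cv2.resize(a,(400,300),interpolation=2),cv2.resize(im[100:300,200:460,::-1],(390,300))]))
E
```

```text
0.4996012831276564 29.21161025762558 [478.65724498  -0.78720294  14.90574758] 8.0
327 238
```

View pics/c4.png

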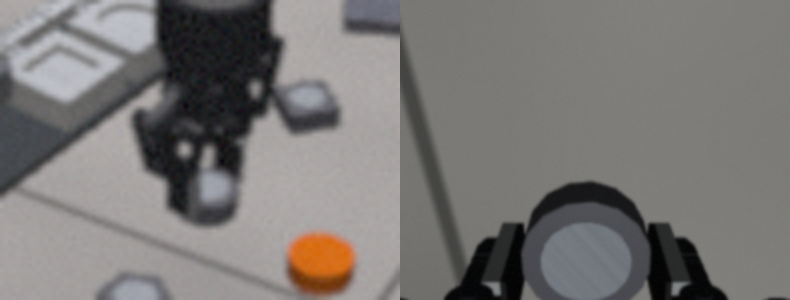

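The disc is held at (587,255) of the crop, gripped between both pads and level. I'll lift it and go where the wrist camera sees the round nest from above.

Call:
carry_out([
  {"dp": [0,0,-30],"yaw": 0},
  {"dp": [0,0,-75],"yaw": 0},
  {"dp": [10,10,-105],"yaw": 0},
  {"dp": [35,45,-105],"yaw": 0},
  {"dp": [60,85,-105],"yaw": 0},
  {"dp": [75,110,-105],"yaw": 0},
  {"dp": [80,115,-105],"yaw": 0},
  {"dp": [80,115,-105],"yaw": 0},
  {"dp": [80,115,-105],"yaw": 0},
])

```text
clock: 5.15
eef_pos: [538.6, -126.0, 119.1]
tcp_rot: [-3.141, 0.001, -0.158]
contact_force: [-0.8, -0.5, -0.7]
opening: 0.494
grasp_force: 31.1
```

```bash
python3 - <<'E'
from h import *
s=r.sense();print(s['eef_pos'],s['opening'],s['grasp_force'],s['tcp_rot'])
im,C=snap('wrist','w5.png')
f=fit(im,C,(613,-128),23.5,36);print(f);c=f[-1][1:]
print(tool(s,c)); o=im[:,:,::-1].copy()
for R,z,cc in((23.5,36,(0,0,255)),(23.5,29,(0,255,0))):
    q=proj(C,np.c_[c[0]+R*np.cos(t),c[1]+R*np.sin(t),0*t+z]);cv2.polylines(o,[np.round(q*8).astype(np.int32)],True,cc,1,shift=3)
cv2.imwrite('pics/w5o.png',np.hstack([o[:,100:500]]) if 0 else cv2.resize(o,(800,500),interpolation=2))
E
```

```text
[ 538.5893251  -125.98067875  119.11054483] 0.4942369024295497 31.121612191200256 [-3.14132457e+00  9.16863343e-04 -1.57866276e-01]
[(21.646484375, 614.0, -126.5), (21.8330078125, 613.5, -126.5), (21.958984375, 612.0, -126.0), (22.3759765625, 611.0, -127.0)]
[ 71.67049538 -10.37713581]
```

View pics/w5o.png

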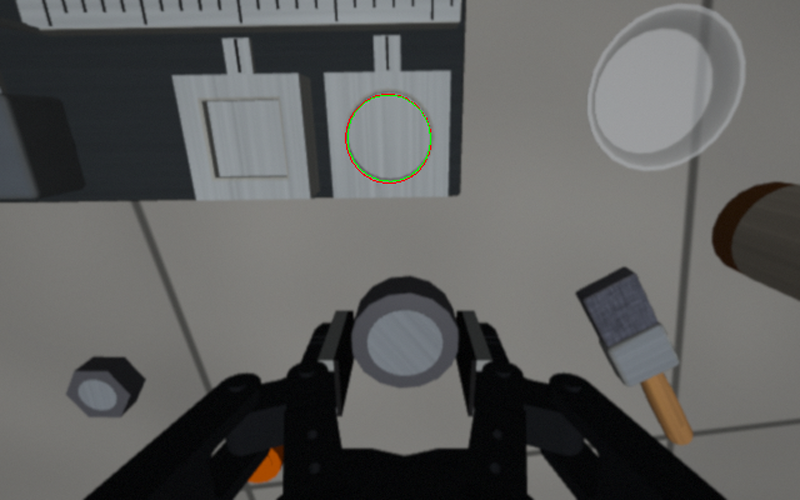

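```bash
python3 - <<'E'
from h import *
s=r.sense();im=cv2.imread('pics/w5.png')[:,:,::-1].copy();C=cam('wrist')
k=back(C,np.array([[325,71],[450,70],[330,198],[448,197]])/1.25,36);print(k.round(1),k.mean(0),tool(s,k.mean(0)[:2]),np.linalg.norm(k[0]-k[1]),np.linalg.norm(k[0]-k[2]))
for R,z,dr in((23.5,36,1.5),(23.5,36,1),(23.5,36,2.5),(23.5,36,.6)):
    f=np.array(fit(im,C,(612,-126),R,z,6,.25,dr));print(dr,f[:,1:].mean(0),f[-1])
for zz in(120,122,124):
  f=np.array(fit(im,C,s['eef_pos'][:2],22,zz,6,.25,1.2));print('disc',zz,f[:,1:].mean(0),f[-1],tool(s,f[:,1:].mean(0)))
# index line and pocket line dir
print(back(C,np.array([[387.5,42],[387.5,68]])/1.25,33))
E
```

```text
[[ 650.3 -100.4   36. ]
 [ 640.5 -164.9   36. ]
 [ 584.4  -88.3   36. ]
 [ 574.3 -155.9   36. ]] [ 612.37687948 -127.3943529    36.        ] [ 73.00641401 -10.16499798] 65.24353079772689 66.97697552177871
1.5 [ 612.5    -127.1875] [  22.453125  614.25     -127.25    ]
1 [ 611.9375 -126.875 ] [  20.46826172  613.         -126.5       ]
2.5 [ 612.6875 -126.875 ] [  21.31298828  615.25       -126.75      ]
0.6 [ 612.3125 -126.6875] [  15.08349609  612.25       -126.75      ]
disc 120 [ 535.42991454 -124.34772405] [  50.97998047  535.42991454 -124.22272405] [-3.46479907 -1.09466545]
disc 122 [ 536.30491454 -124.34772405] [  51.39453125  536.42991454 -124.47272405] [-2.6006476  -1.23202356]
disc 124 [ 537.30491454 -124.47272405] [  49.50097656  537.17991454 -124.47272405] [-1.59342334 -1.26555405]
[[ 658.97825354 -134.91960428   33.        ]
 [ 646.93672828 -132.83153696   33.        ]]
```

Call:
carry_out([
  {"dp": [30,-4,0],"yaw": 0},
  {"dp": [60,-8,10],"yaw": 0},
  {"dp": [75,-9.5,30],"yaw": 0},
  {"dp": [75,-9.5,54],"yaw": 0},
  {"dp": [75,-9.5,57],"yaw": 0},
  {"dp": [75,-9.5,57],"yaw": 0},
  {"dp": [75,-9.5,57],"yaw": 0},
])

```text
clock: 6.08
eef_pos: [615.3, -129.5, 63.4]
tcp_rot: [3.142, -0.002, -0.158]
contact_force: [0.3, 0.3, -0.4]
opening: 0.496
grasp_force: 31.1
```

```bash
python3 - <<'E'
from h import *
s=r.sense();print(s['eef_pos'],s['tcp_rot'])
im,C=snap('wrist','w6.png')
z=s['eef_pos'][2]+3
for zz in(z-2,z,z+2):
  f=np.array(fit(im,C,s['eef_pos'][:2],22,zz,6,.25,1.2));print('disc',zz,f[:,1:].mean(0),f[-1],tool(s,f[:,1:].mean(0)))
u,v=proj(C,[[612.4,-127,36]])[0];print(u,v);x0=int(u)-110;y0=int(v)-95
o=im[y0:y0+150,x0:x0+200,::-1]
print(x0,y0,o.shape);cv2.imwrite('pics/c6.png',cv2.resize(o,(800,600),interpolation=2))
E
```

```text
[ 615.30053067 -129.47158637   63.43484739] [ 3.14151400e+00 -1.54936273e-03 -1.58491433e-01]
disc 64.4348473857267 [ 612.17553067 -127.65908637] [  56.69238281  612.30053067 -127.47158637] [-3.37189739 -1.29656826]
disc 66.4348473857267 [ 612.92553067 -127.84658637] [  56.68701172  613.05053067 -127.97158637] [-2.60170462 -1.22978984]
disc 68.4348473857267 [ 613.98803067 -128.03408637] [  53.39794922  614.05053067 -127.97158637] [-1.52292858 -1.21233289]
322.32459573520134 247.36858864915087
212 152 (150, 200, 3)
```

View pics/c6.png

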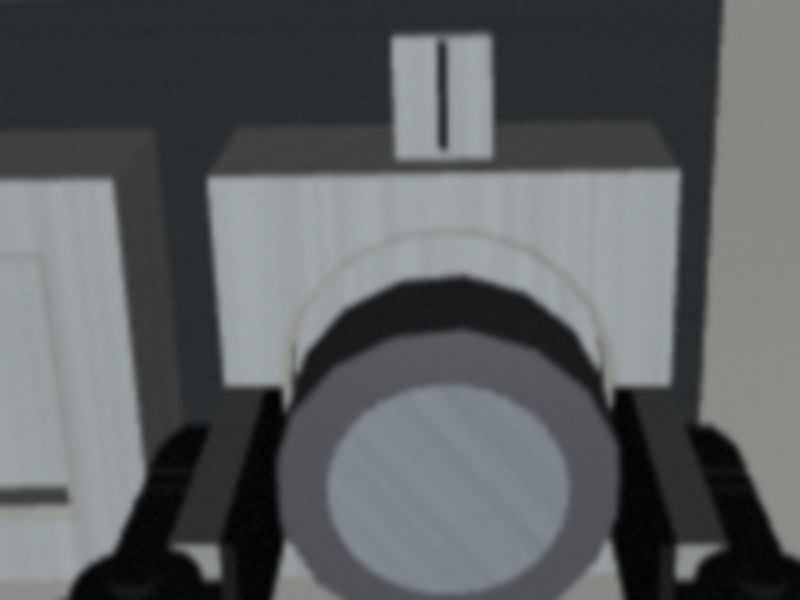

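```bash
python3 - <<'E'
from h import *
s=r.sense();C=cam('wrist');f=lambda u,v,z:tool(s,back(C,[[212+u/4,152+v/4]],z)[0,:2]).round(2)
print('rimfar',f(447,230,36)-[23.5,0],'corners',f(208,178,36),f(680,170,36),'edge sides',f(223,386,36),f(672,386,36))
print('disc bottom far',f(455,276,48.4)-[22,0],'top far',f(450,330,66.4)-[22,0],'sides',f(277,470,66.4),f(619,470,66.4))
print('rim sides',f(288,365,36),f(607,365,36),'index',f(441,50,33),f(443,145,33))
E
```

```text
rimfar [-2.66 -1.13] corners [ 28.62 -34.73] [29.84 31.55] edge sides [ -4.03 -34.53] [-3.99 32.46]
disc bottom far [-3.07 -0.06] top far [-2.5  -0.78] sides [  0.35 -22.28] [ 0.37 20.28]
rim sides [ -0.55 -24.69] [-0.52 22.61] index [46.28 -1.97] [32.59 -1.7 ]
```

Call:
carry_out([
  {"dp": [-0.3,0,6],"yaw": 0},
  {"dp": [-0.3,0,11],"yaw": 0},
  {"dp": [-0.3,0,14],"yaw": 0},
  {"dp": [-0.3,0,16],"yaw": 0},
  {"dp": [-0.3,0,17],"yaw": 0},
  {"dp": [-0.3,0,17],"yaw": 0},
])

```text
clock: 6.88
eef_pos: [614.5, -129.5, 45.2]
tcp_rot: [3.142, 0.0, -0.159]
contact_force: [0.1, 0.2, -1.0]
opening: 0.496
grasp_force: 31.1
```

Call:
carry_out([
  {"dp": [0,0,0.7],"yaw": 0},
  {"dp": [0,0,1.2],"yaw": 0},
  {"dp": [0,0,1.2],"yaw": 0},
])

```text
clock: 7.25
eef_pos: [614.5, -129.5, 44.1]
tcp_rot: [-3.142, -0.0, -0.159]
contact_force: [-0.4, 0.0, -0.6]
opening: 0.494
grasp_force: 31.1
```

Call:
carry_out([
  {"dp": [0,0,0],"yaw": 0},
  {"dp": [0,0,0],"yaw": 0},
  {"dp": [0,0,0],"yaw": 0},
  {"dp": [0,0,0],"yaw": 0},
], fingers=0.4)

```text
clock: 7.75
eef_pos: [614.5, -129.5, 44.1]
tcp_rot: [3.142, -0.0, -0.159]
contact_force: [-0.7, -0.3, -0.1]
opening: 0.696
grasp_force: 0.0
```

Call:
carry_out([
  {"dp": [0,0,-10],"yaw": 0},
  {"dp": [0,0,-40],"yaw": 0},
  {"dp": [0,0,-80],"yaw": 0},
  {"dp": [-20,0,-115],"yaw": 0},
  {"dp": [-60,0,-115],"yaw": 0},
  {"dp": [-60,0,-115],"yaw": 0},
  {"dp": [-60,0,-115],"yaw": 0},
])

```text
clock: 8.62
eef_pos: [556.0, -120.1, 159.8]
tcp_rot: [3.142, -0.002, -0.159]
contact_force: [0.9, -0.9, -0.0]
opening: 0.701
grasp_force: 0.0
```

```bash
python3 - <<'E'
from h import *
s=r.sense();print(s['eef_pos'],s['contact_force'],s['opening'])
im,C=snap('wrist','w7.png')
for zz in(43,47,54):
  f=np.array(fit(im,C,(612.4,-127),22,zz,7,.25,1.2));print('disc',zz,f[:,1:].mean(0),f[-1])
u,v=proj(C,[[612.4,-127,36]])[0]
x0=int(u)-75;y0=max(0,int(v)-80)
a=cv2.resize(im[y0:y0+150,x0:x0+150,::-1],(400,400),interpolation=2)
b=cv2.resize(im[:,:,::-1],(400,250));b=np.vstack([b,np.zeros((150,400,3),np.uint8)])
cv2.imwrite('pics/c7.png',np.hstack([a,b]));print(x0,y0)
E
```

```text
[ 556.01282411 -120.11954815  159.79345983] [ 0.89552823 -0.85737023 -0.02675113] 0.7012755957494186
disc 43 [ 612.5875 -127.6875] [  36.06640625  612.65       -127.25      ]
disc 47 [ 612.775 -128.   ] [  39.82861328  612.65       -127.75      ]
disc 54 [ 613.9625 -128.0625] [  42.74658203  613.9        -128.        ]
247 48
```

View pics/c7.png

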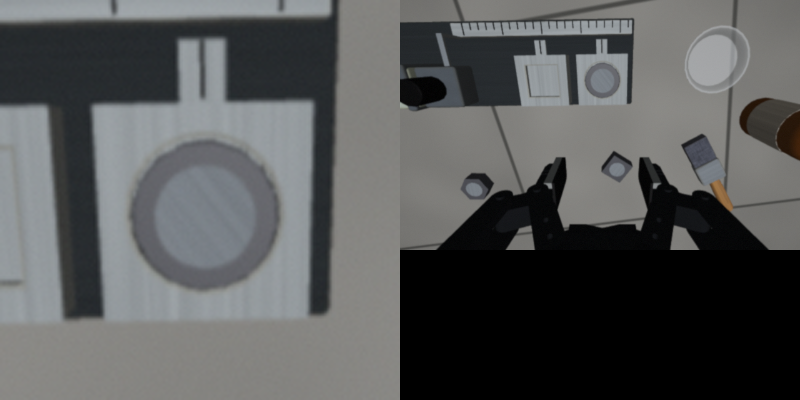

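The disc sits flat and concentric in the round pocket, at crop pixel (206,214). Now I shut the fingers and go look at the button and knob.

Call:
carry_out([
  {"dp": [-5,-35,-20],"yaw": 0},
  {"dp": [-10,-75,-35],"yaw": 0},
  {"dp": [-15,-115,-35],"yaw": 0},
  {"dp": [-20,-150,-35],"yaw": 0},
  {"dp": [-24,-178,-35],"yaw": 0},
  {"dp": [-24,-178,-35],"yaw": 0},
  {"dp": [-24,-178,-35],"yaw": 0},
], fingers=-1)

```text
clock: 9.55
eef_pos: [560.0, 59.2, 193.9]
tcp_rot: [3.141, 0.0, -0.158]
contact_force: [0.0, -0.5, -0.0]
opening: -0.006
grasp_force: 0.0
```

```bash
python3 - <<'E'
from h import *
s=r.sense();print(s['eef_pos'],s['opening'],r.tip_reach)
im,C=snap('wrist','w8.png')
for n,c,R,z in(('knob',(637,45),13,122),('button',(649,123),11,102)):
  f=np.array(fit(im,C,c,R,z,9,.5,1.5));print(n,f[:,1:].mean(0),f[-1],proj(C,[[*f[-1][1:],z]]))
o=im[:,:,::-1].copy()
for c,R,z in(((637,45),13,122),((649,123),11,102)):
  f=fit(im,C,c,R,z,9,.5,1.5)[-1]
  q=proj(C,np.c_[f[1]+R*np.cos(t),f[2]+R*np.sin(t),0*t+z]);cv2.polylines(o,[np.round(q*8).astype(np.int32)],True,(0,0,255),1,shift=3)
cv2.imwrite('pics/w8o.png',cv2.resize(o,(800,500)))
P=np.array([614.5,-129.5]);u=np.array([-.139,-.990])
print('pred button (true frame) for e=178', P-258*u, 'knob',P-178*u)
E
```

```text
[560.03860177  59.21211433 193.85383429] -0.00584058081874818 8.0
knob [637.25  46.75] [ 55.70410156 637.5         46.5       ] [[326.02406698 101.88429633]]
button [648.5   125.625] [100.15136719 648.5        126.        ] [[212.91322622 103.73011491]]
pred button (true frame) for e=178 [650.362 125.92 ] knob [639.242  46.72 ]
```

View pics/w8o.png

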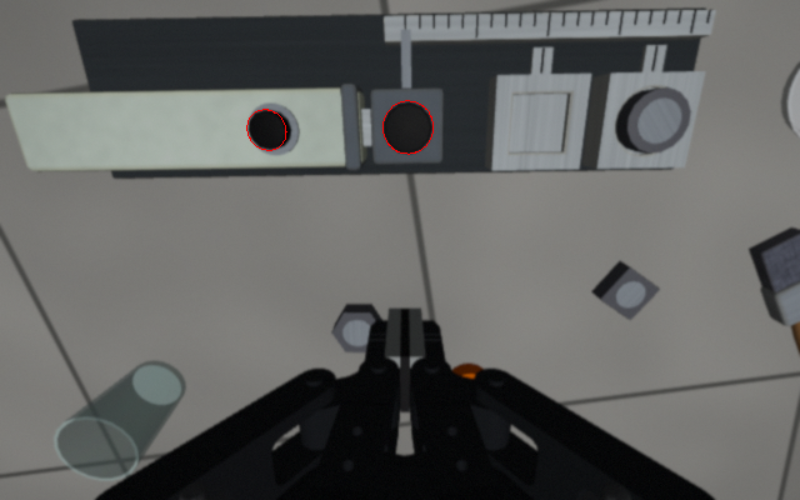

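The ring fits trace the knob at (408,127) and the button at (268,130), and they agree with the line through the nest. I'll move over the button and then push it.

Call:
carry_out([
  {"dp": [25,-30,0],"yaw": 0},
  {"dp": [55,-60,10],"yaw": 0},
  {"dp": [79,-79,40],"yaw": 0},
  {"dp": [79,-79,65],"yaw": 0},
  {"dp": [79,-79,78],"yaw": 0},
  {"dp": [79,-79,78],"yaw": 0},
])

```text
clock: 10.35
eef_pos: [649.5, 124.2, 115.3]
tcp_rot: [3.141, 0.002, -0.16]
contact_force: [0.1, -0.6, -0.1]
opening: 0.004
grasp_force: 0.0
```

Call:
carry_out([
  {"dp": [0,0,3],"yaw": 0},
  {"dp": [0,0,6],"yaw": 0},
  {"dp": [0,0,8],"yaw": 0},
  {"dp": [0,0,10],"yaw": 0},
  {"dp": [0,0,12],"yaw": 0},
  {"dp": [0,0,12],"yaw": 0},
])

```text
clock: 11.1
eef_pos: [650.5, 125.1, 104.1]
tcp_rot: [-3.141, -0.001, -0.159]
contact_force: [1.9, -0.0, 3.2]
opening: 0.0
grasp_force: 1.3
```

Call:
carry_out([
  {"dp": [0,0,1],"yaw": 0},
  {"dp": [0,0,2],"yaw": 0},
  {"dp": [0,0,3],"yaw": 0},
  {"dp": [0,0,3],"yaw": 0},
])

```text
clock: 11.6
eef_pos: [650.6, 125.3, 101.9]
tcp_rot: [-3.141, -0.001, -0.159]
contact_force: [-0.3, 0.1, 9.7]
opening: 0.0
grasp_force: 4.6
```

Call:
carry_out([
  {"dp": [0,0,1],"yaw": 0},
  {"dp": [0,0,1.5],"yaw": 0},
  {"dp": [0,0,1.5],"yaw": 0},
])

```text
clock: 11.98
eef_pos: [650.8, 125.5, 101.6]
tcp_rot: [-3.141, -0.001, -0.159]
contact_force: [-3.8, -0.5, 18.2]
opening: -0.001
grasp_force: 9.3
```

Call:
carry_out([
  {"dp": [0,0,-25],"yaw": 0},
  {"dp": [0,0,-50],"yaw": 0},
  {"dp": [0.5,30,-55],"yaw": 0},
  {"dp": [1,60,-55],"yaw": 0},
  {"dp": [1.6,80,-55],"yaw": 0},
  {"dp": [1.6,80,-55],"yaw": 0},
  {"dp": [1.6,80,-40],"yaw": 0},
  {"dp": [1.6,80,-25],"yaw": 0},
  {"dp": [1.6,80,-12],"yaw": 0},
  {"dp": [1.6,80,-6],"yaw": 0},
  {"dp": [1.6,80,-6],"yaw": 0},
], fingers=0.5)

```text
clock: 13.35
eef_pos: [638.8, 46.0, 104.9]
tcp_rot: [3.141, 0.001, -0.158]
contact_force: [0.6, 0.1, 0.6]
opening: 0.753
grasp_force: 0.0
```

Call:
carry_out([
  {"dp": [0,0,0],"yaw": 0},
  {"dp": [0,0,0],"yaw": 0},
  {"dp": [0,0,0],"yaw": 0},
  {"dp": [0,0,0],"yaw": 0},
  {"dp": [0,0,0],"yaw": 0},
  {"dp": [0,0,0],"yaw": 0},
], fingers=-1, grip_force=50)

```text
clock: 14.1
eef_pos: [639.4, 45.2, 106.4]
tcp_rot: [3.141, -0.001, -0.158]
contact_force: [-1.5, -3.9, 6.0]
opening: 0.283
grasp_force: 49.0
```

Call:
carry_out([
  {"dp": [0.1,5,0],"yaw": 0},
  {"dp": [0.3,15,0],"yaw": 0},
  {"dp": [0.5,30,0],"yaw": 0},
  {"dp": [0.9,50,0],"yaw": 0},
  {"dp": [1.2,70,0],"yaw": 0},
  {"dp": [1.6,90,0],"yaw": 0},
  {"dp": [1.9,110,0],"yaw": 0},
  {"dp": [2.3,130,0],"yaw": 0},
  {"dp": [2.6,148,0],"yaw": 0},
  {"dp": [2.9,163,0],"yaw": 0},
  {"dp": [3,172,0],"yaw": 0},
  {"dp": [3.1,176,0],"yaw": 0},
])

```text
clock: 15.6
eef_pos: [614.7, -127.4, 106.4]
tcp_rot: [-3.139, -0.001, -0.16]
contact_force: [-0.4, 10.2, 6.9]
opening: 0.287
grasp_force: 49.3
```

Call:
carry_out([
  {"dp": [0,0,0],"yaw": 0},
  {"dp": [0,0,0],"yaw": 0},
  {"dp": [0,0,0],"yaw": 0},
  {"dp": [0,0,0],"yaw": 0},
])

```text
clock: 16.1
eef_pos: [614.7, -127.0, 106.4]
tcp_rot: [-3.139, -0.001, -0.159]
contact_force: [-1.3, 7.4, 6.9]
opening: 0.284
grasp_force: 49.3
```

```bash
python3 - <<'E'
from h import *
s=r.sense();print(s['eef_pos'],s['tcp_rot'],s['contact_force'],s['opening'])
print('along-arm error', (s['eef_pos'][:2]-[614.5,-129.5])@[-.139,-.990])
E
```

```text
[ 614.73926661 -126.96685461  106.38387887] [-3.13945130e+00 -6.20313367e-04 -1.59113806e-01] [-1.26102595  7.44704434  6.86836037] 0.28411923679810563
along-arm error -2.5410719994255717
```

Call:
carry_out([
  {"dp": [0,1.5,0],"yaw": 0},
  {"dp": [0,2.5,0],"yaw": 0},
  {"dp": [0,2.5,0],"yaw": 0},
  {"dp": [0,2.5,0],"yaw": 0},
  {"dp": [0,2.5,0],"yaw": 0},
])

```text
clock: 16.73
eef_pos: [614.4, -129.4, 106.4]
tcp_rot: [-3.139, -0.001, -0.159]
contact_force: [-0.8, 7.4, 6.7]
opening: 0.283
grasp_force: 49.3
```

```bash
python3 - <<'E'
from h import *
s=r.sense();print(s['eef_pos'],(s['eef_pos'][:2]-[614.5,-129.5])@[-.139,-.990],s['contact_force'])
im,C=snap('wrist','w9.png');g=cv2.cvtColor(im,cv2.COLOR_RGB2GRAY)
P=np.array([612.7,-127.9]);u=np.array([-.139,-.990]);n=np.array([.990,-.139])  # camera-frame nest
for d in range(30,72,2):
    q=proj(C,[[*(P+n*d+u*a),33] for a in np.arange(-12,13,1)]).astype(np.float32)
    print(d,cv2.remap(g,q[:,0].copy(),q[:,1].copy(),1).ravel().tolist())
E
```

```text
[ 614.43036992 -129.43086112  106.3959512 ] -0.058768914979155 [-0.79206538  7.39072232  6.73787544]
30 [169, 172, 171, 167, 165, 167, 169, 168, 153, 140, 137, 137, 139, 139, 141, 147, 162, 167, 170, 170, 166, 164, 165, 167, 164]
32 [106, 113, 113, 109, 107, 109, 109, 111, 123, 136, 138, 137, 139, 139, 137, 122, 109, 104, 104, 101, 99, 97, 101, 106, 103]
34 [68, 67, 68, 68, 76, 115, 145, 147, 141, 137, 137, 137, 139, 139, 139, 142, 153, 150, 142, 102, 70, 67, 69, 68, 68]
36 [67, 68, 68, 67, 75, 123, 163, 165, 151, 139, 139, 137, 138, 139, 140, 149, 165, 168, 159, 112, 70, 68, 67, 68, 69]
38 [52, 51, 52, 50, 63, 128, 165, 167, 152, 138, 137, 137, 138, 140, 139, 147, 166, 167, 160, 108, 56, 53, 53, 51, 53]
40 [48, 48, 47, 48, 56, 121, 166, 166, 149, 138, 138, 137, 138, 139, 140, 147, 166, 169, 156, 101, 51, 47, 47, 48, 47]
42 [46, 47, 47, 47, 52, 117, 166, 167, 151, 138, 138, 136, 138, 138, 139, 147, 166, 169, 153, 94, 50, 46, 46, 47, 45]
44 [46, 48, 47, 47, 53, 116, 165, 167, 152, 139, 138, 137, 138, 137, 140, 148, 166, 168, 153, 97, 50, 47, 48, 47, 48]
46 [48, 47, 47, 47, 54, 114, 16
[... 827 characters left out ...]
, 174, 176, 175, 175, 175, 175, 175, 174, 174, 175, 174, 174]
62 [173, 173, 171, 172, 171, 173, 172, 172, 172, 172, 173, 171, 171, 172, 171, 172, 170, 171, 171, 171, 170, 171, 171, 170, 170]
64 [172, 172, 170, 172, 172, 168, 164, 168, 171, 171, 171, 172, 171, 171, 172, 165, 160, 169, 172, 171, 171, 170, 171, 170, 168]
66 [170, 171, 170, 170, 170, 142, 87, 140, 169, 169, 170, 169, 170, 169, 168, 132, 95, 157, 169, 169, 169, 168, 169, 168, 158]
68 [171, 170, 170, 170, 170, 145, 88, 136, 167, 169, 170, 170, 169, 169, 169, 134, 94, 156, 169, 168, 168, 168, 168, 167, 155]
70 [173, 173, 174, 173, 173, 146, 93, 154, 172, 172, 173, 173, 173, 173, 172, 140, 95, 158, 171, 172, 172, 170, 171, 172, 165]
```

The pointer bar, sampled numerically in the wrist picture, spans -4 to +3 mm. The tab spans ±7 mm, so the pointer is aligned to within about 0.5 mm. Handing in.

```bash
python3 -c "
from rig import r
print(r.sign_off())"
```

```text
the job is handed in; nothing more can be done
None
```

I handed the job in with the disc seated in the round nest, the lock button pushed to its stop, and the arm held with its pointer about 0.5 mm off the index line. No verdict came back from the hand-in.

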